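# Slide a locked bearing carriage up to its gauge stop

### The arm

A 6-joint arm with a two-finger parallel gripper is mounted at the origin on the work surface. World frame = base frame: x ahead of the robot, y to its left, z up, the work surface at z = 0. Lengths are in mm, angles in degrees, forces in N, time in s.
With the tool pointing down it reaches from about 275 to 825 mm from the base axis. Payload 5.2 kg.
Tool frame: the origin (TCP) lies at the very end of the fingers, on their centre line; the grasp point (between the pads) lies 19 mm behind it; z points along the fingers, y is the line along which they close (so a half turn about z gives the same grasp; the last joint's range is limited). The gripper opens to 93 mm and grips with 3 to 60 N. Pads are 15 mm wide; open, the fingers measure 128 mm over their backs; the gripper's body (75 mm by 188 mm) begins 65 mm behind the grasp point.
Start: joints at [62.292, 14.817, 87.949, -0, 77.235, -11.62], TCP at [152.396, 528.47, 218.653] pointing down, gripper open.
Joint ranges: [-179.93, 179.93], [-52.35, 119.4], [10.71, 147.94], [-69.91, 249.91], [12.55, 155.21], [-178.61, 178.61]. Speed limits (degrees/s): [147.25, 147.25, 180, 180, 180, 180].

### API

Orientations are given as a 3x3 rotation matrix whose columns are the frame's x, y, z axes.
In Python, from plant import sensors, cams, close_job gives the robot as it stands. The module is installed in compiled form; this text tells all that it offers.
- The arm moves only by the shell command python3 -m creep 'ROWS' [OPENING]. ROWS is JSON, a list of rows, each a list of 2 entries, a list of its own where there are three numbers: the shift along the tool's x, y, z in m, then the turn, a rotation vector about the tool's x, y, z in rad. A call has 1 to 8 rows; each row is the pose to reach, as a shift and turn from the pose commanded when the call began, along the tool's axes at that moment; what a row does not reach only later rows make up. A row lasts 1/10 s, in which the tool goes at most 50 mm and 8.59 degrees, less where a joint would pass 70% of its speed; a pose out of reach is approached as far as the arm can. A call with a gripper value outside its range is refused whole. OPENING is the opening, from -1 (shut) to 1 (fully open), set as the call begins (- or left out, the last holds). The fingers move at their own pace and stop on an object; the grip force is fixed at half the most. Time passes only in rows, so rows that repeat a pose let the fingers close. It gives the time, the measured TCP pose, the force, the opening and the grip force at its end, in the units of the state.
- sensors.sense(): the state, without advancing time (a new reading comes with each control period).
- cams.read_camera(name): name is "scene" or "top" or "wrist"; returns a dict with "frame" (384x512x3 uint8, red, green, blue), "K" (3x3 intrinsics, pixels), "rvec" (rotation vector, rad) and "tvec" (3), from world to camera coordinates, as OpenCV has them; the wrist camera has in their place "hand_eye" (4x4, takes a point from camera to tool coordinates, whose origin is the TCP and whose axes are the flange's). Camera axes: x right, y down, z forward; pixel columns grow to the right and rows downward; lengths in mm; the calibration is good to about 2 mm. A picture is of the moment at which its call begins: read the wrist's pose just before it. There is no depth.
- close_job(): hands the job in; it is judged then, once.
The state is a dict: "t": time; "q": joint angles; "joint_vel": joint speeds; "joint_efforts": joint torques, N m; "position": TCP position; "tcp_rot": TCP orientation; "contact_force": force on the tool from outside, world axes, zero at the start; "ft_torque": the same for the moment, N m; "width": opening from 0.0 (shut) to 1.0 (fully open); "gripper_force": force on a finger pad.
Only numpy, scipy, OpenCV 4.12 (cv2) and the standard library are available. Lean on these libraries where they do the work, as an engineer would, in place of code of your own. Each camera call takes 0.05 s, during which the arm holds its last target. There are 200 camera calls.

### The job

Bring the bearing up to the dial gauge on the measuring slide: press the carriage's lock button down with the fingertips and, keeping it down the whole way, push the carriage along its rail in one go until it rests against the end stop. Let the button go only when the carriage is against the stop, so that it springs up and locks the carriage there, and move clear. Do not shift or pick up the loose parts lying around the slide.

Things in the scene. Friction and masses are not known exactly. Their poses are not given: they have to be found in the camera images.
- slide: Fixed measuring slide at any place and yaw: dark steel base 100 wide x 450 long x 12 mm high, on it an aluminium rail 60 mm wide, top 40 mm above the bench. Origin: underside of the base, on the rail's centre line; z up, y along the rail: the carriage slides towards +y, to the stop. The base runs from y = -165 to +285 mm.
- carriage (a joint): Place of the grey carriage on the rail (m), 0 at the start, growing towards the stop; button centre at slide y = -0.100 + this. With the button down it slides against 2 N friction plus 8 N s/m damping, no spring, and stays where left; with it up a catch locks it (1.5 mm of play). 80 mm wide, 148 mm long: 34 mm behind to 114 mm ahead of the button's centre; deck 58 mm above the bench.
- lock_button (a joint): How far the lock button is pressed down (m): 0 when up (locked), 0.012 at the bottom. The spring takes 5 N to start and 10 N at the bottom. The carriage is free from 4 mm down; count the button as pressed from 5 mm down. Let go, it springs up and its catch locks the carriage at the start, in notches in the first 70 mm of travel, and at the stop, if within 2 mm of it.
- button_top (a point): Centre of the top of the lock button on the carriage: a square ribbed black pad, 50 x 50 mm, sides parallel to the rail, 76 mm above the bench when up. Open on three sides; on the stop's side stands the carriage's push plate, 70 mm wide, 10 mm thick, its near face 30 mm from this point, top 108 mm above the bench. Fingertips on the pad can push the carriage by that plate.
- carriage_nose (a point): Middle of the upper edge of the carriage's front face, which meets the stop: 114 mm ahead of the button's centre along slide +y, 58 mm above the bench. Rides on the carriage; y axis along the rail. Behind it a bearing, 60 mm diameter, top about 90 mm above the bench, is bolted on, its centre 78 mm ahead of the button's.
- stop_face (a point): Point on the end stop's face that the carriage meets, on the rail's centre line, 58 mm above the bench; y axis as the slide's. The carriage is home when carriage_nose is here. The stop is a dark steel block 84 mm wide, 45 mm long, clamped on the rail, a 46 mm dial gauge lying on top (top 80 mm above the bench); fixed, but its place along the rail differs each time.
- bolt_cup: Bystander: white cup with a blue band, filled with bolts, loose, 76 mm diameter at the rim, 90 mm high; origin at the centre of its underside.
- taper_bearing: Bystander: loose taper roller bearing, 74 mm diameter, 28 mm high; origin at the centre of its underside.
- hub_ring: Bystander: loose dark steel ring, 96 mm outside, 60 mm inside diameter, 34 mm high; origin at the centre of its underside.
- eye_bolt: Bystander: loose steel eye bolt lying flat, 106 mm long, 48 mm across the eye, 12 mm thick; origin at the bench under its middle, shank towards its +x.

How it is judged:
By the outcome, as a careful person would: the job done as asked, in the order asked, and still so for the second after the job is handed in, with the robot touching nothing.
It also fails if it takes over 42 s, if anything falls off the work surface, if the arm or the gripper's body presses on something with over 40 N, if the wrist force passes 120 N, or if a joint passes its speed limit or range.

## Working session

There is one attempt and no reset: what is moved stays moved. The work goes in short steps, Python scripts to look and compute and a shell command to move; the robot and the scene stay as the last step left them, time stands still between calls to the robot, and variables do not carry over. Pictures are saved under pics/ and viewed, at most 10 in all, crops included, and the job is handed in when it is done.

```bash
mkdir -p pics; python3 - <<'E'
from plant import sensors, cams
import cv2
s=sensors.sense();print(s['t'],s['position'],s['tcp_rot'],s['width'],s['contact_force'])
for n in("top","scene"):
    c=cams.read_camera(n);cv2.imwrite(f"pics/{n}0.png",cv2.resize(c['frame'][:,:,::-1],(768,576),interpolation=cv2.INTER_CUBIC))
    print(n,c['K'].tolist(),c['rvec'],c['tvec'])
E
```

```text
0.0 [152.116426   527.97193045 217.82498539] [[-9.60834381e-01  2.77121934e-01 -8.52638581e-04]
 [ 2.77122997e-01  9.60833091e-01 -1.61719280e-03]
 [ 3.71083767e-04 -1.79014020e-03 -9.99998329e-01]] 0.9975231276369102 [ 0.15561197  0.09923577 -0.16396745]
top [[372.59249070996924, 0.0, 255.9153657631323], [0.0, 372.59249070996924, 198.00573080134183], [0.0, 0.0, 1.0]] [ 2.17797004 -2.23419667  0.07192104] [ 51.73927878 560.02762133 720.0654517 ]
scene [[475.5490083709223, 0.0, 261.0079183612096], [0.0, 475.5490083709223, 188.5362498285796], [0.0, 0.0, 1.0]] [ 1.71108772  1.4964161  -0.81803595] [-137.05744849 -240.878484   1472.08629795]
```

View pics/top0.png

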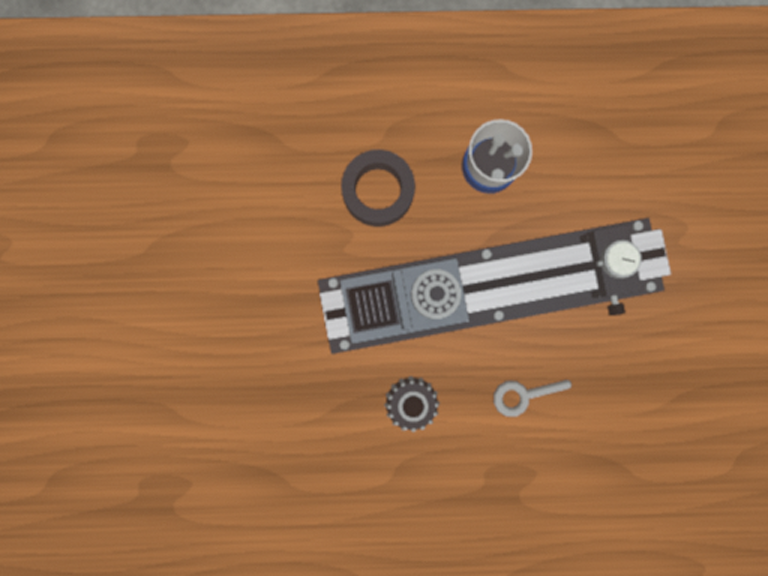

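View pics/scene0.png

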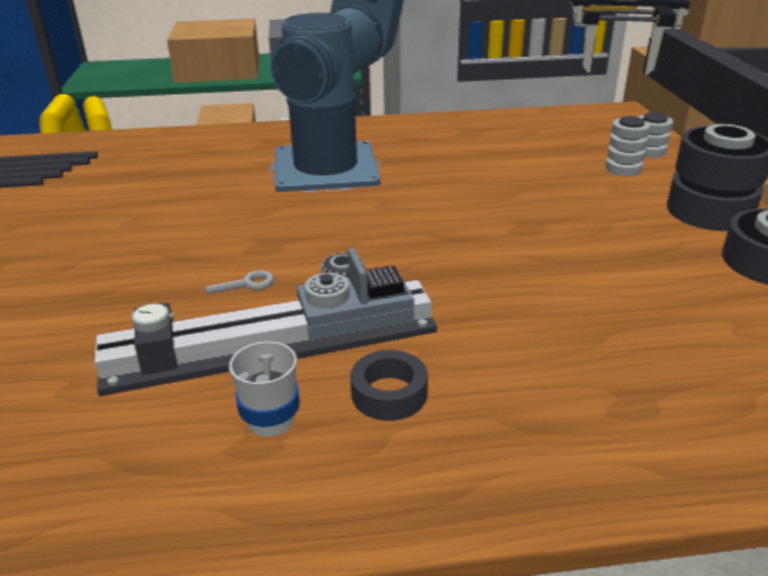

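```bash
cat > h.py <<'E'
import numpy as np, cv2
from plant import sensors, cams
def unproj(c,uv,z):
    R=cv2.Rodrigues(np.array(c['rvec']))[0];t=np.array(c['tvec']).ravel()
    C=-R.T@t;d=R.T@np.linalg.inv(c['K'])@[uv[0],uv[1],1];return C+d*(z-C[2])/d[2]
def proj(c,P): return cv2.projectPoints(np.float64(P).reshape(-1,1,3),np.array(c['rvec']),np.array(c['tvec']),c['K'],None)[0].reshape(-1,2)
E
python3 - <<'E'
from h import *
c=cams.read_camera("top")
f=lambda u,v,z:unproj(c,((u+.5)/1.5-.5,(v+.5)/1.5-.5),z)
b=[f(*p,12)[:2] for p in[(318,280),(650,218),(664,290),(332,353)]]
print(np.round(b),[round(np.linalg.norm(b[i]-b[i-1])) for i in range(4)])
m0=(b[0]+b[3])/2;m1=(b[1]+b[2])/2;y=(m1-m0)/np.linalg.norm(m1-m0);o=(m0+m1)/2-y*60
x=np.array([y[1],-y[0]])
print("yaw of y",np.degrees(np.arctan2(y[1],y[0])),"o",o,"pad pred",o-100*y)
p=f(373,306,76);print("pad",p)
for n,q in dict(pad=p,nose=f(465,291.5,58),lipA=f(583,237,58),lipB=f(598,297,58),topA=f(594,235,62)).items():
    print(n,"slide x,y",(q[:2]-o)@x,(q[:2]-o)@y)
# rectified view of slide around z=58
W=np.array([[-70,-180],[70,-180],[70,290],[-70,290]],float)
P=np.array([[*(o+w[0]*x+w[1]*y),58] for w in W])
H=cv2.getPerspectiveTransform(np.float32(proj(c,P)),np.float32([[(w[1]+180)*1.7,(w[0]+70)*1.7] for w in W]))
cv2.imwrite("pics/rect.png",cv2.warpPerspective(c['frame'][:,:,::-1],H,(799,238),flags=cv2.INTER_CUBIC))
E
```

```text
[[ 586.  124.]
 [ 658. -320.]
 [ 562. -334.]
 [ 490.  107.]] [97, 449, 98, 447]
yaw of y -80.78782680036447 o [564.33059691 -46.36441838] pad pred [548.32150556  52.34580903]
pad [548.05890728  52.20897204  76.        ]
pad slide x,y 0.2811177210219321 -99.90696749552575
nose slide x,y 3.1238165046560717 15.017518704320437
lipA slide x,y -36.361177337510085 172.79773843281075
lipB slide x,y 40.31589334482185 176.05333035492174
topA slide x,y -35.95766016216036 185.1730003154459
```

View pics/rect.png

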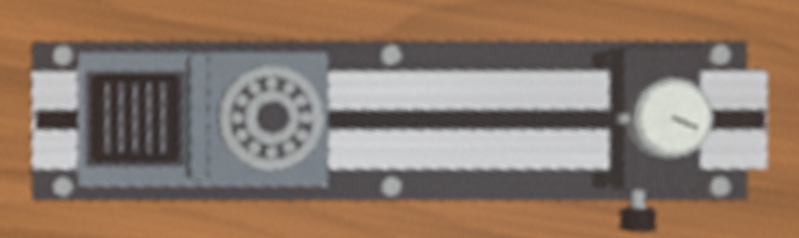

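The top view confirms the pad to within a millimetre: it sits at rectified column 135, where slide y = -100. The stop face is at about column 625, or y ≈ 187, so the travel is about 173 mm. The bystanders stand well off the slide on both sides.

```bash
python3 -m creep '[[[-0.032,-0.022,0],[0,0,0.141]],[[-0.064,-0.044,0],[0,0,0.282]],[[-0.097,-0.067,0],[0,0,0.423]],[[-0.13,-0.09,0],[0,0,0.564]],[[-0.162,-0.112,0],[0,0,0.705]],[[-0.194,-0.134,0],[0,0,0.846]],[[-0.226,-0.156,0],[0,0,0.987]],[[-0.258,-0.179,0],[0,0,1.129]]]' -1
python3 - <<'E'
from h import *
s=sensors.sense();R=np.array(s['tcp_rot']);p=np.array(s['position'])
print(p,s['q'],np.degrees(np.arctan2(R[1,0],R[0,0])),R.T@(np.array([550.3,40.5,150])-p))
E
```

```text
t: 0.95
position: [351.3, 283.7, 218.6]
tcp_rot: [[-0.155, 0.988, -0.0], [0.988, 0.155, 0.0], [0.0, -0.0, -1.0]]
contact_force: [-0.2, -0.2, -1.0]
width: 0.365
gripper_force: 0.0
[351.30258805 283.65521546 218.57655716] [2.47103505e+01 4.52756038e+00 1.00562084e+02 4.24247377e-03
 7.49129004e+01 1.58072987e+01] 98.90194733230082 [-271.02385078  158.97787325   68.5513026 ]
```

```bash
python3 -m creep '[[[-0.038,0.022,0],[0,0,0]],[[-0.077,0.045,0],[0,0,0]],[[-0.116,0.068,0],[0,0,0]],[[-0.155,0.091,0],[0,0,0]],[[-0.194,0.114,0.02],[0,0,0]],[[-0.233,0.137,0.045],[0,0,0]],[[-0.271,0.159,0.068],[0,0,-0.005]],[[-0.271,0.159,0.068],[0,0,-0.005]]]' -1
python3 - <<'E'
from h import *
c=cams.read_camera("wrist");cv2.imwrite("pics/w1.png",c['frame'][:,:,::-1])
s=sensors.sense();R=np.array(s['tcp_rot']);p=np.array(s['position'])
print(p,np.degrees(np.arctan2(R[1,0],R[0,0])),s['width'])
c=cams.read_camera("scene");cv2.imwrite("pics/s1.png",cv2.resize(c['frame'][150:290,130:330,::-1],(800,560),interpolation=cv2.INTER_CUBIC))
E
```

```text
t: 1.75
position: [551.9, 38.8, 146.7]
tcp_rot: [[-0.161, 0.987, -0.005], [0.987, 0.161, -0.001], [-0.0, -0.005, -1.0]]
contact_force: [-0.6, -0.5, -0.2]
width: 0.006
gripper_force: 0.0
[550.95039823  40.83086387 148.12515307] 99.29174161759417 0.007891221141888624
```

View pics/w1.png

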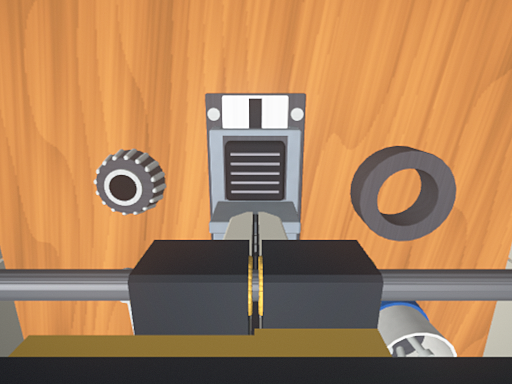

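View pics/s1.png

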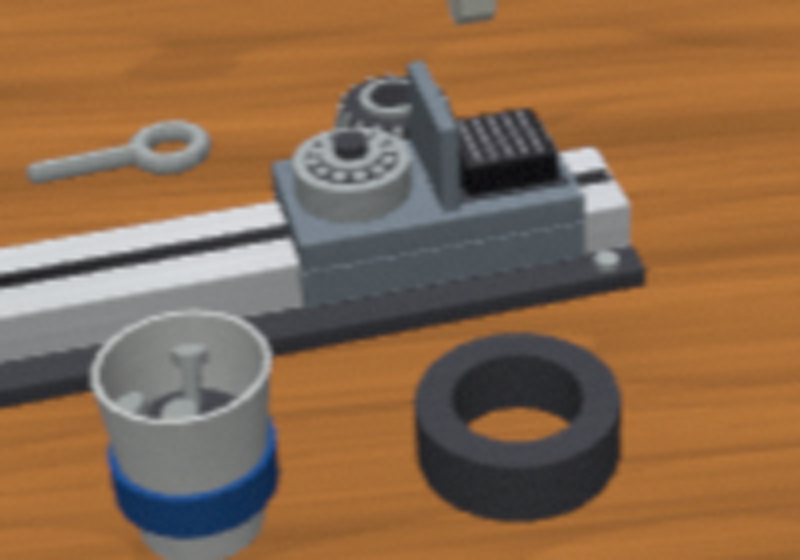

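The wrist view shows the fingertips at (255,212), in line with the pad's centre line (255,170), with nothing in the way. I'll descend 4 mm further back from the plate.

```bash
python3 -m creep '[[[0.004,0,0.02],[0,0,0]],[[0.004,0,0.045],[0,0,0]],[[0.004,0,0.06],[0,0,0]],[[0.004,0,0.068],[0,0,0]],[[0.004,0,0.07],[0,0,0]],[[0.004,0,0.07],[0,0,0]],[[0.004,0,0.07],[0,0,0]]]' -1
```

```text
t: 2.55
position: [551.1, 47.2, 81.8]
tcp_rot: [[-0.166, 0.986, 0.002], [0.986, 0.166, -0.0], [-0.001, 0.002, -1.0]]
contact_force: [0.4, -0.1, 0.4]
width: 0.005
gripper_force: 0.0
```

```bash
python3 -m creep '[[[0,0,0.002],[0,0,0]],[[0,0,0.004],[0,0,0]],[[0,0,0.006],[0,0,0]],[[0,0,0.008],[0,0,0]],[[0,0,0.01],[0,0,0]],[[0,0,0.01],[0,0,0]],[[0,0,0.01],[0,0,0]]]' -1
```

```text
t: 3.25
position: [550.7, 46.8, 71.3]
tcp_rot: [[-0.165, 0.986, 0.001], [0.986, 0.165, -0.0], [-0.0, 0.001, -1.0]]
contact_force: [-0.9, -0.7, 6.7]
width: 0.002
gripper_force: 3.3
```

```bash
python3 -m creep '[[[0,0,0.002],[0,0,0]],[[0,0,0.004],[0,0,0]],[[0,0,0.0045],[0,0,0]],[[0,0,0.0045],[0,0,0]],[[0,0,0.0045],[0,0,0]]]' -1
```

```text
t: 3.75
position: [550.8, 46.9, 67.1]
tcp_rot: [[-0.165, 0.986, 0.001], [0.986, 0.165, -0.0], [-0.0, 0.001, -1.0]]
contact_force: [-2.5, 0.5, 8.1]
width: 0.006
gripper_force: 4.2
```

```bash
python3 -m creep '[[[-0.003,0,0],[0,0,0]],[[-0.008,0,0],[0,0,0]],[[-0.014,0,0],[0,0,0]],[[-0.02,0,0],[0,0,0]],[[-0.026,0,0],[0,0,0]],[[-0.032,0,0],[0,0,0]],[[-0.038,0,0],[0,0,0]],[[-0.044,0,0],[0,0,0]]]' -1
```

```text
t: 4.55
position: [557.8, 3.7, 67.0]
tcp_rot: [[-0.165, 0.986, 0.0], [0.986, 0.165, 0.001], [0.001, 0.001, -1.0]]
contact_force: [-1.9, 2.2, 8.6]
width: 0.003
gripper_force: 4.2
```

```bash
python3 -m creep '[[[-0.006,0,0],[0,0,0]],[[-0.012,0,0],[0,0,0]],[[-0.018,0,0],[0,0,0]],[[-0.024,0,0],[0,0,0]],[[-0.03,0,0],[0,0,0]],[[-0.036,0,0],[0,0,0]],[[-0.042,0,0],[0,0,0]],[[-0.048,0,0],[0,0,0]]]' -1
```

```text
t: 5.35
position: [565.5, -43.6, 66.9]
tcp_rot: [[-0.165, 0.986, -0.0], [0.986, 0.165, 0.001], [0.001, 0.0, -1.0]]
contact_force: [-3.4, 1.2, 8.7]
width: 0.004
gripper_force: 4.2
```

```bash
python3 -m creep '[[[-0.006,0,0],[0,0,0]],[[-0.012,0,0],[0,0,0]],[[-0.018,0,0],[0,0,0]],[[-0.024,0,0],[0,0,0]],[[-0.03,0,0],[0,0,0]],[[-0.036,0,0],[0,0,0]],[[-0.042,0,0],[0,0,0]],[[-0.048,0,0],[0,0,0]]]' -1
```

```text
t: 6.15
position: [573.2, -91.0, 66.9]
tcp_rot: [[-0.165, 0.986, -0.0], [0.986, 0.165, 0.0], [0.001, -0.0, -1.0]]
contact_force: [-3.0, 1.6, 7.4]
width: 0.004
gripper_force: 4.2
```

```bash
python3 -m creep '[[[-0.005,0,0],[0,0,0]],[[-0.01,0,0],[0,0,0]],[[-0.015,0,0],[0,0,0]],[[-0.02,0,0],[0,0,0]],[[-0.023,0,0],[0,0,0]],[[-0.026,0,0],[0,0,0]],[[-0.028,0,0],[0,0,0]],[[-0.03,0,0],[0,0,0]]]' -1
```

```text
t: 6.95
position: [578.1, -120.6, 66.9]
tcp_rot: [[-0.165, 0.986, -0.001], [0.986, 0.165, 0.0], [0.0, -0.001, -1.0]]
contact_force: [-3.0, 1.7, 8.4]
width: 0.003
gripper_force: 4.2
```

```bash
python3 -m creep '[[[-0.002,0,0],[0,0,0]],[[-0.004,0,0],[0,0,0]],[[-0.006,0,0],[0,0,0]],[[-0.008,0,0],[0,0,0]]]' -1
```

```text
t: 7.35
position: [579.7, -127.2, 66.9]
tcp_rot: [[-0.165, 0.986, 0.0], [0.986, 0.165, 0.002], [0.002, 0.0, -1.0]]
contact_force: [-1.8, 5.8, 9.6]
width: 0.006
gripper_force: 4.2
```

```bash
python3 - <<'E'
from h import *
c=cams.read_camera("scene");cv2.imwrite("pics/s2.png",cv2.resize(c['frame'][170:290,60:220,::-1],(800,600),interpolation=cv2.INTER_CUBIC))
E
```

```text
(no output)
```

View pics/s2.png

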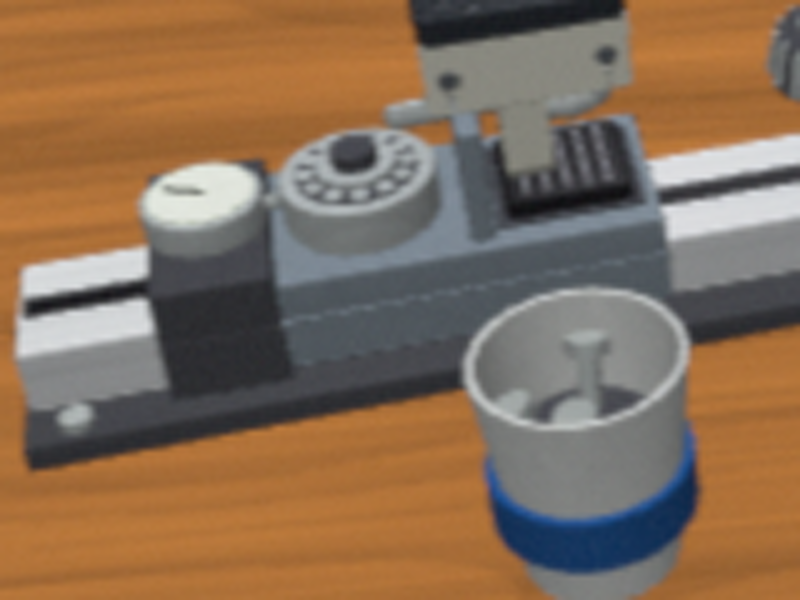

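The carriage front looks to be against the stop (seam near (280,300)). The fingertips carried it by friction, so there is still a gap to the push plate. I'll slide on to the plate to confirm by force.

```bash
python3 -m creep '[[[-0.002,0,0],[0,0,0]],[[-0.004,0,0],[0,0,0]],[[-0.006,0,0],[0,0,0]],[[-0.008,0,0],[0,0,0]]]' -1
```

```text
t: 7.8
position: [581.3, -135.0, 67.0]
tcp_rot: [[-0.165, 0.986, 0.0], [0.986, 0.165, 0.002], [0.002, 0.001, -1.0]]
contact_force: [-2.3, 5.4, 9.5]
width: 0.004
gripper_force: 4.2
```

```bash
python3 -m creep '[[[-0.002,0,0],[0,0,0]],[[-0.004,0,0],[0,0,0]],[[-0.005,0,0],[0,0,0]]]' -1
```

```text
t: 8.1
position: [581.2, -135.1, 67.0]
tcp_rot: [[-0.165, 0.986, -0.002], [0.986, 0.165, 0.009], [0.01, 0.0, -1.0]]
contact_force: [-2.5, 23.6, 16.2]
width: 0.003
gripper_force: 19.6
```

Force climbs to 24 N at the plate, so the carriage is hard against the stop. I'll lift straight up with forward pressure kept so the button locks there, then back off and rise.

```bash
python3 -m creep '[[[0,0,-0.004],[0,0,0]],[[0,0,-0.008],[0,0,0]],[[0,0,-0.012],[0,0,0]],[[0,0,-0.016],[0,0,0]],[[0,0,-0.018],[0,0,0]],[[0,0,-0.018],[0,0,0]]]' -1
```

```text
t: 8.7
position: [578.5, -135.6, 81.0]
tcp_rot: [[-0.165, 0.986, -0.009], [0.986, 0.165, 0.01], [0.011, -0.007, -1.0]]
contact_force: [-2.4, 15.0, -4.8]
width: 0.003
gripper_force: 7.3
```

```bash
python3 -m creep '[[[0.004,0,0],[0,0,0]],[[0.009,0,0],[0,0,0]],[[0.015,0,-0.002],[0,0,0]],[[0.018,0,-0.02],[0,0,0]],[[0.02,0,-0.05],[0,0,0]],[[0.02,0,-0.09],[0,0,0]],[[0.02,0,-0.12],[0,0,0]],[[0.02,0,-0.12],[0,0,0]]]' -1; python3 -m creep '[[[0.04,0,-0.02],[0,0,0]],[[0.08,0,-0.02],[0,0,0]],[[0.12,0,-0.02],[0,0,0]],[[0.16,0,-0.02],[0,0,0]],[[0.2,0,-0.02],[0,0,0]],[[0.22,0,-0.02],[0,0,0]],[[0.22,0,-0.02],[0,0,0]]]' -1
python3 - <<'E'
from h import *
c=cams.read_camera("scene");a=cv2.resize(c['frame'][170:290,60:220,::-1],(400,300),interpolation=cv2.INTER_CUBIC)
c=cams.read_camera("top")
b=cv2.resize(c['frame'][120:270,200:450,::-1],(500,300),interpolation=cv2.INTER_CUBIC)[:,100:]
cv2.imwrite("pics/end.png",np.hstack([a,b]))
o=np.array([564.33,-46.36]);y=np.array([.160,-.987])
for d in(73,68): print(proj(c,[[*(o+d*y),76]]))
E
```

```text
t: 9.5
position: [581.6, -123.0, 210.1]
tcp_rot: [[-0.165, 0.986, 0.01], [0.986, 0.165, -0.004], [-0.006, 0.009, -1.0]]
contact_force: [-0.0, -0.3, 0.3]
width: 0.004
gripper_force: 0.0
t: 10.2
position: [541.4, 97.8, 223.9]
tcp_rot: [[-0.169, 0.986, -0.0], [0.986, 0.169, 0.001], [0.001, -0.0, -1.0]]
contact_force: [0.7, 0.2, -0.4]
width: 0.005
gripper_force: 0.0
[[342.50751182 185.98725768]]
[[339.80585812 186.49543251]]
```

View pics/end.png

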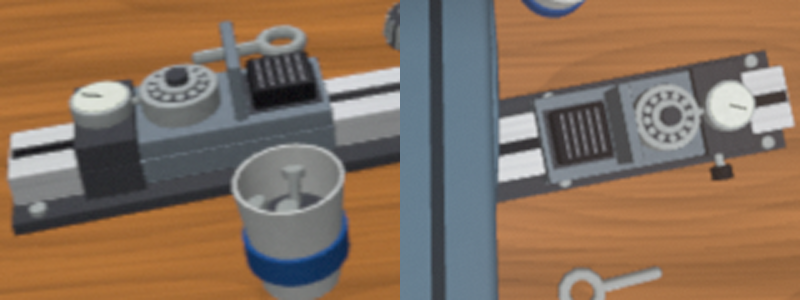

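The carriage front sits flush against the stop in both views: around (140,150) on the left and (705,110) on the right. The button is up and the bystanders look undisturbed.

```bash
python3 -c "
from plant import close_job
print(close_job())"
```

```text
the job is handed in; nothing more can be done
None
```

The carriage was pushed in one go, button held down, until it rested against the end stop; there the button was released and sprang up, the arm moved clear without disturbing the loose parts, and the job was handed in at about 10 s (no verdict came back).

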